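# Close the spark hood and reset the welding jig's interlock

## Robot

A 6-joint arm with a two-finger parallel gripper is mounted at the origin on the work surface. World frame = base frame: x ahead of the robot, y to its left, z up, the work surface at z = 0. Lengths are in m, angles in rad, forces in N, time in s.
With the tool pointing down it reaches from about 0.275 to 1 m from the base axis. Payload 8.4 kg.
Tool frame: the origin (TCP) lies at the very end of the fingers, on their centre line; the grasp point (between the pads) lies 19 mm behind it; z points along the fingers, y is the line along which they close (so a half turn about z gives the same grasp; the last joint's range is limited). The gripper opens to 85 mm and grips with 20 to 120 N. Pads are 22 mm wide; open, the fingers measure 114 mm over their backs; the gripper's body (76 mm by 85 mm) begins 54 mm behind the grasp point. The pads swing forward as they close: fully open they stand 13 mm farther back than shut.
Start: joints at [1.348, 0.353, 1.633, -0, 1.155, -0.002], TCP at [0.137, 0.61, 0.203] pointing down, gripper open.
Joint ranges: [-2.63, 2.63], [-0.92, 2.1], [0.06, 2.66], [-1.3, 4.44], [0, 2.69], [-3.02, 3.02]. Speed limits (rad/s): [2.22, 2.22, 2.79, 3.14, 3.14, 3.14].

## Interface

Orientations are given as a unit quaternion [x, y, z, w].
In Python, from plant import monitor, eyes, job gives the robot as it stands. The module is installed in compiled form; this text tells all that it offers.
- The arm moves only by the tool drive_tool, never from a script. Its argument "series" is a list of rows, each an object with "offset": the shift along the tool's x, y, z in mm, a list of three; "turn": the turn, a rotation vector about the tool's x, y, z in degrees, a list of three; "grip": the finger opening in mm, from 0 to 85.4. In form: [{"offset": [dx, dy, dz], "turn": [wx, wy, wz], "grip": grip}, ...]. A call has 1 to 8 rows; each row shifts and turns the commanded pose from where the row before left it, along the tool's axes as they then stand; what a row does not reach is not made up. A row lasts 1/12 s, in which the tool goes at most 41.7 mm and 7.16 degrees, less where a joint would pass 70% of its speed; a pose out of reach is approached as far as the arm can. A call with a gripper value outside its range is refused whole. The fingers move at their own pace and stop on an object; the grip force is fixed at half the most. Time passes only in rows, so rows that do not move let the fingers close. It gives the time, the measured TCP pose, the force, the opening and the grip force at its end, in the units of the state.
- monitor.get_obs(): the state, without advancing time (a new reading comes with each control period).
- eyes.camera(name): name is "scene" or "side" or "wrist"; returns (picture, depth): 420x560x3 uint8, red, green, blue; 420x560 float32, m along the optical axis (not along the pixel's ray), 0 where there is no reading.
- eyes.get_calibration(name): a dict with "mtx" (3x3 intrinsics, pixels), "T" (4x4, takes a point from camera to world coordinates). Camera axes: x right, y down, z forward; pixel columns grow to the right and rows downward; lengths in m; the calibration is good to about 2 mm. A picture is of the moment at which its call begins: read the wrist's pose just before it. get_calibration takes no time and is no camera call; for the wrist camera it gives the pose at the moment of the call.
- job.close_job(): hands the job in; it is judged then, once.
The state is a dict: "time_s": time; "q": joint angles; "qvel": joint speeds; "effort": joint torques, N m; "eef_pos": TCP position; "tool_rot": TCP orientation; "ft_force": force on the tool from outside, world axes, zero at the start; "torque": the same for the moment, N m; "grip_width": finger opening in m; "gripper_force": force on a finger pad.
Only numpy, scipy, OpenCV 4.12 (cv2) and the standard library are available. Lean on these libraries where they do the work, as an engineer would, in place of code of your own. Each camera call takes 0.05 s, during which the arm holds its last target. There are 200 camera calls.

## Task

Push the yellow spark hood along its bed, away from the robot, until it is fully home against the red end stop. Then press the two green reset buttons down together, one fingertip on each, hold both fully down for at least two seconds, let go and move clear. Only push and press, never one green button on its own and none before the hood is home; leave the red stop button and the loose tools and parts alone.

Things in the scene. Friction and masses are not known exactly. Their poses are not given: they have to be found in the camera images.
- jig: Grey steel bed of the welding jig, fixed to the table, 280 (x) x 170 (y) x 20 mm high, with a tube tee clamped on it. Origin: centre of the underside, on the table. Its +x axis is the closing direction of the hood; it points away from the robot, within about 20 degrees of straight ahead. Red end stop at its +x end. The jig may stand on the left or the right of the table.
- hood_push (a point): Centre of the hood's end wall that faces the robot, 56 mm above the table: the place to push. The hood is a yellow box with an amber roof window, 130 mm long (jig x), 140 mm wide (jig y), from 22 to 90 mm above the table; its wall facing the robot is closed, upright and square to the jig's x axis. The point moves with the hood; when home it lies at x = +1 mm in the jig's frame.
- hood (a joint): How far the hood is back from home, m: 0 fully home over the work, up to 0.12 fully open towards the robot; starts 0.07 to 0.11 open. Slides only along the jig's x axis, with about 3 N of friction, and stays where it is left. A firm stop at 0.
- reset_station: Grey box with an aluminium face, fixed to the table, 100 (x) x 140 (y) x 45 mm high, carrying the two green buttons. Origin: centre of the underside, on the table. The buttons stand in a row along its y axis, 62 mm between centres. The box may stand on the left or the right of the table (on the other side from the jig) and is turned up to about 35 degrees.
- reset_left_top (a point): Centre of the top of the green button at +31 mm in the station's y. Cap 24 mm in diameter, top 65 mm above the table when up; black collar of 40 mm diameter around it, 57 mm above the table. Moves with the button.
- reset_right_top (a point): The same for the green button at -31 mm in the station's y.
- reset_left (a joint): Travel of that button, m: 0 up, 0.008 fully down. Springs back by itself; about 1.5 N starts it, 5 N holds it fully down. It counts as down beyond 0.005.
- reset_right (a joint): The same for the other green button.
- stop_box: Yellow box 70 x 70 x 40 mm with the red stop button on top, fixed to the table between and beyond the jig and the station. Origin: centre of the underside.
- stop (a joint): Travel of the red stop button (32 mm across, top 58 mm above the table), m: 0 up, 0.006 pressed. Leave it alone.
- cup: Clear plastic cup, 64 mm across, 75 mm tall, loose. Origin: centre of the underside. Leave alone.
- offcut: Standing steel tube offcut, 42 mm across, 55 mm tall, loose. Origin: centre of the underside. Leave alone.
- magnet_square: Red L-shaped magnetic square, 60 x 60 x 20 mm, lying loose. Origin: about its middle, underside. Leave alone.
- hammer: Wooden-handled hammer lying loose at the left, beyond the jig or station. Origin: underside. Leave alone.
- spray_can: Standing spray can, 60 mm across, 150 mm tall, loose, at the right. Origin: centre of the underside. Leave alone.
- screwdriver: Red-handled screwdriver lying loose at the right. Origin: underside. Leave alone.

How it is judged:
On the way, in this order (a step that is already met when the one before it is completed fails the run):
1. the hood is fully home (value of joint hood below 0.005 m and value of joint each of reset_left, reset_right below 0.002 m), for 0.2 s.
2. both green buttons are held down by the fingers for two seconds, the hood home (value of joint hood below 0.005 m and value of joint each of reset_left, reset_right above 0.005 m and contact force between the fingers and reset_station above 1 N), for 1.9 s.
3. both green buttons are up again (value of joint each of reset_left, reset_right below 0.002 m), for 0.2 s.
At the end, for the whole second after the job is handed in: The hood is within 5 mm of its home stop, and both green buttons, after being held more than 5 mm down together for two seconds, are up again (within 2 mm); the red stop is not pressed (all of step 3 and value of joint hood below 0.005 m and value of joint stop below 0.003 m); the robot touches nothing.
It fails at once if a green button pressed on its own ((value of joint reset_left above 0.0065 m and value of joint reset_right below 0.0015 m) or (value of joint reset_right above 0.0065 m and value of joint reset_left below 0.0015 m)).
It fails at once if a green button pressed while the hood is not home (value of joint hood above 0.007 m and value of joint any of reset_left, reset_right above 0.004 m).
It fails at once if the red stop button pressed (value of joint stop above 0.003 m).
It fails at once if a loose thing moved, lifted or knocked over (by more than 30 mm or about 30 degrees) (distance of any of cup, offcut, magnet_square, hammer, spray_can, screwdriver from where it was at the start of the episode above 0.03 m or angle between any of cup, offcut, spray_can's own z axis and vertical above 0.5 rad).
It also fails if it takes over 54 s, if anything falls off the work surface, if the arm or the gripper's body presses on something with over 40 N, if the wrist force passes 120 N, or if a joint passes its speed limit or range.

## Working session

There is one attempt and no reset: what is moved stays moved. The work goes in short steps, Python scripts to look and compute and a tool call to move; the robot and the scene stay as the last step left them, time stands still between calls to the robot, and variables do not carry over. Pictures are saved under pics/ and viewed, at most 10 in all, crops included, and the job is handed in when it is done.

Besides the shell and the picture viewer there is one more tool, called after ">>>" by a JSON object that holds its "name" and its "arguments", one argument or row to a line. drive_tool: Moves the arm, as the interface text tells. Its arguments: {"type":"object","properties":{"series":{"type":"array"}},"required":["series"]}

```bash
mkdir -p pics; python3 - <<'E'
from plant import monitor, eyes, job
import cv2, numpy as np
o=monitor.get_obs(); print(o['time_s'],o['eef_pos'],o['tool_rot'],o['grip_width'])
ims=[]
for n in ("scene","side"):
    p,d=eyes.camera(n); c=eyes.get_calibration(n); np.savez(f'{n}.npz',p=p,d=d,**c); cv2.imwrite(f'pics/{n}.png',p[:,:,::-1])
    print(n,np.round(c['T'],3).tolist())
E
```

```text
0.0 [0.13675192 0.60933987 0.20188411] [ 1.10160625e-01  9.93913568e-01 -6.70479800e-04 -7.36662411e-05] 0.08488374063514649
scene [[-0.733, 0.42, -0.535, 1.299], [0.68, 0.439, -0.587, 0.826], [-0.011, -0.794, -0.608, 0.925], [0.0, 0.0, 0.0, 1.0]]
side [[-0.773, -0.487, 0.406, 0.162], [-0.634, 0.589, -0.502, 0.475], [0.005, -0.646, -0.764, 0.817], [0.0, 0.0, 0.0, 1.0]]
```

View pics/scene.png

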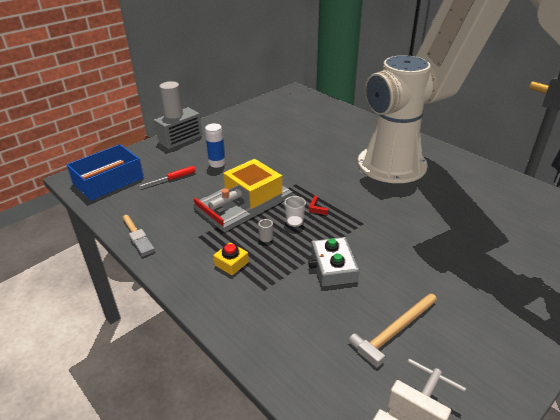

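View pics/side.png

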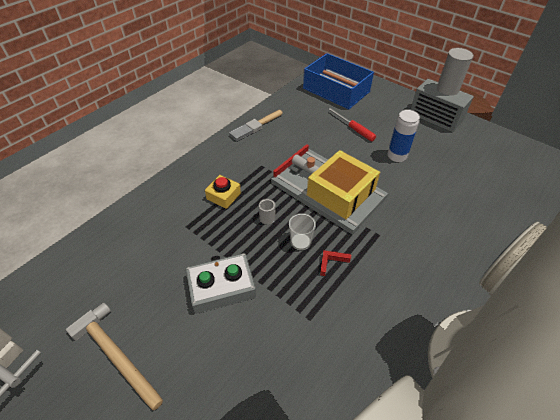

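The scene view shows the hood at about (252,183), the station at (335,260) and the stop box at (231,258). In the side view the hood is at (343,185), the buttons at (205,279) and (233,271), the cup at (301,232), and the magnet square at (335,260). The jig is on the robot's right and the station on its left. Next I measure them.

```bash
cat > h.py <<'E'
import cv2, numpy as np
def load(n):
    f=np.load(n+'.npz'); return f['p'],f['d'],f['mtx'],f['T']
def world(d,K,T):
    v,u=np.indices(d.shape); P=np.stack([(u-K[0,2])/K[0,0]*d,(v-K[1,2])/K[1,1]*d,d],-1)
    return P@T[:3,:3].T+T[:3,3]
def plane(u,v,z,K,T):
    r=T[:3,:3]@np.array([(u-K[0,2])/K[0,0],(v-K[1,2])/K[1,1],1]); return T[:3,3]+r*(z-T[2,3])/r[2]
E
python3 - <<'E'
from h import *
for n in('scene','side'):
    p,d,K,T=load(n); W=world(d,K,T); hsv=cv2.cvtColor(p,cv2.COLOR_RGB2HSV); H,S,V=[hsv[...,i].astype(int) for i in range(3)]
    ok=d>0
    def blobs(m,name,z0,z1,amin=15):
        m=m&ok&(W[...,2]>z0)&(W[...,2]<z1)&(W[...,0]<1.2)&(W[...,0]>.2)&(abs(W[...,1])<.7)
        k,l,s,c=cv2.connectedComponentsWithStats(m.astype(np.uint8))
        for i in range(1,k):
            if s[i,4]>=amin:
                q=W[l==i]; print(n,name,s[i,4],c[i].round(),'med',np.median(q,0).round(3),'min',q.min(0).round(3),'max',q.max(0).round(3))
    blobs((H>45)&(H<85)&(S>120),'green',.05,.08)
    blobs((S>150)&((H<6)|(H>174)),'red',0.0,.08)
    # hood top
    m=(H>8)&(H<35)&(S>120)&ok&(W[...,2]>.082)&(W[...,2]<.1)&(W[...,0]>.3)&(W[...,1]<.3)
    q=W[m][:,:2].astype(np.float32); print(n,'hoodtop',len(q),cv2.minAreaRect(q),np.median(W[m],0))
    # station face ~45mm bright low-sat
    m=(S<50)&(V>120)&ok&(W[...,2]>.04)&(W[...,2]<.05)
    k,l,s,c=cv2.connectedComponentsWithStats(m.astype(np.uint8))
    for i in range(1,k):
        if s[i,4]>150: print(n,'face',s[i,4],c[i].round(),cv2.minAreaRect(W[l==i][:,:2].astype(np.float32)))
    # anything tall in loose region
    m=ok&(W[...,2]>.03)&(W[...,2]<.16)&(S<60)
    k,l,s,c=cv2.connectedComponentsWithStats(m.astype(np.uint8))
    for i in range(1,k):
        if s[i,4]>60:
            q=W[l==i]
            if q[:,0].min()>.2 and q[:,0].max()<1.2: print(n,'grey',s[i,4],c[i].round(),q.min(0).round(3),q.max(0).round(3))
E
```

```text
scene green 59 [332. 242.] med [0.537 0.191 0.066] min [0.524 0.179 0.054] max [0.546 0.202 0.071]
scene green 60 [337. 258.] med [0.572 0.244 0.066] min [0.559 0.225 0.055] max [0.579 0.254 0.072]
scene red 198 [181. 172.] med [ 0.6   -0.458  0.018] min [ 0.55  -0.512  0.   ] max [ 0.649 -0.442  0.029]
scene red 180 [317. 207.] med [0.401 0.008 0.016] min [ 0.36  -0.038  0.   ] max [0.424 0.047 0.023]
scene red 212 [209. 211.] med [ 0.675 -0.189  0.034] min [ 0.651 -0.272  0.015] max [ 0.68  -0.119  0.044]
scene red 101 [230. 249.] med [0.75  0.014 0.06 ] min [ 0.718 -0.06   0.002] max [0.764 0.028 0.066]
scene hoodtop 1048 ((0.5603238940238953, -0.9458696246147156), (1.6552400588989258, 0.2907337248325348), 89.13330841064453) [ 0.4976572  -0.18669065  0.08827287]
scene face 899 [335. 257.] ((0.5505397915840149, 0.21635346114635468), (0.14229612052440643, 0.09863687306642532), 55.7974739074707)
scene grey 1272 [177. 122.] [ 0.368 -0.743  0.03 ] [ 0.533 -0.647  0.16 ]
scene grey 280 [214. 132.] [ 0.428 -0.476  0.099] [ 0.489 -0.41   0.155]
scene grey 342 [226. 200.] [ 0.551 -0.212  0
[... 1207 characters left out ...]
6775627136), (0.1364840567111969, 0.09877891838550568), 56.5052604675293)
side grey 1315 [542.  51.] [ 0.204 -1.194  0.03 ] [ 0.353 -1.172  0.16 ]
side grey 1803 [443.  98.] [ 0.372 -0.741  0.03 ] [ 0.533 -0.651  0.16 ]
side grey 479 [407. 122.] [ 0.429 -0.471  0.105] [ 0.488 -0.412  0.153]
side grey 260 [302. 165.] [ 0.582 -0.227  0.03 ] [ 0.672 -0.163  0.075]
side grey 223 [266. 208.] [ 0.584 -0.027  0.03 ] [0.625 0.014 0.057]
side grey 569 [301. 228.] [ 0.459 -0.035  0.03 ] [0.521 0.029 0.077]
side grey 2311 [219. 281.] [0.474 0.131 0.03 ] [0.628 0.299 0.068]
side grey 298 [  5. 344.] [0.755 0.575 0.03 ] [0.779 0.615 0.084]
side grey 507 [ 14. 374.] [0.672 0.554 0.051] [0.726 0.639 0.072]
```

```bash
python3 - <<'E'
from h import *
for n in('scene','side'):
    p,d,K,T=load(n); W=world(d,K,T); hsv=cv2.cvtColor(p,cv2.COLOR_RGB2HSV); H,S,V=[hsv[...,i].astype(int) for i in range(3)]
    R=(W[...,0]>.35)&(W[...,0]<.72)&(W[...,1]>-.33)&(W[...,1]<-.06)&(d>0)
    m=R&(W[...,2]>.084)&(W[...,2]<.1); print(n,'top',m.sum(),[np.round(a,3) for a in cv2.minAreaRect(W[m][:,:2].astype(np.float32))])
    m=R&(W[...,2]>.012)&(W[...,2]<.1); r=cv2.minAreaRect(W[m][:,:2].astype(np.float32)); print(n,'jig',[np.round(a,3) for a in r],cv2.boxPoints(r).round(3).tolist())
E
```

```text
scene top 1015 [array([ 0.494, -0.192]), array([0.149, 0.135]), np.float64(88.916)]
scene jig [array([ 0.537, -0.193]), array([0.178, 0.286]), np.float64(88.205)] [[0.39100000262260437, -0.2770000100135803], [0.6769999861717224, -0.28600001335144043], [0.6830000281333923, -0.1080000028014183], [0.3970000147819519, -0.0989999994635582]]
side top 2001 [array([ 0.498, -0.191]), array([0.144, 0.133]), np.float64(88.418)]
side jig [array([ 0.541, -0.192]), array([0.173, 0.283]), np.float64(88.352)] [[0.3970000147819519, -0.27399998903274536], [0.6790000200271606, -0.28200000524520874], [0.6840000152587891, -0.10899999737739563], [0.4020000100135803, -0.10100000351667404]]
```

>>> {"name": "drive_tool", "arguments": {
  "series": [
    {"offset": [0, 0, 0], "turn": [0, 0, -5.45], "grip": 0},
    {"offset": [0, 0, 0], "turn": [0, 0, -5.45], "grip": 0},
    {"offset": [-12, -36, 0], "turn": [0, 0, 0], "grip": 0},
    {"offset": [-12, -36, 0], "turn": [0, 0, 0], "grip": 0},
    {"offset": [-12, -36, 0], "turn": [0, 0, 0], "grip": 0},
    {"offset": [-12, -36, 0], "turn": [0, 0, 0], "grip": 0},
    {"offset": [-12, -36, 0], "turn": [0, 0, 0], "grip": 0},
    {"offset": [-12, -36, 0], "turn": [0, 0, 0], "grip": 0}
  ]
}}

```text
time_s: 0.77
eef_pos: [0.2022, 0.3898, 0.2022]
tool_rot: [0.015, 1.0, -0.0, -0.0]
ft_force: [0.7, 0.1, 0.1]
grip_width: 0.0
gripper_force: 0.0
```

>>> {"name": "drive_tool", "arguments": {
  "series": [
    {"offset": [-12, -36, 0], "turn": [0, 0, 0], "grip": 0},
    {"offset": [-12, -36, 0], "turn": [0, 0, 0], "grip": 0},
    {"offset": [-12, -36, 0], "turn": [0, 0, 0], "grip": 0},
    {"offset": [-12, -36, 0], "turn": [0, 0, 0], "grip": 0},
    {"offset": [-12, -36, 0], "turn": [0, 0, 0], "grip": 0},
    {"offset": [-12, -36, 0], "turn": [0, 0, 0], "grip": 0},
    {"offset": [-12, -36, 0], "turn": [0, 0, 0], "grip": 0},
    {"offset": [0, 0, 0], "turn": [0, 0, 0], "grip": 0}
  ]
}}

```text
time_s: 1.43
eef_pos: [0.2794, 0.1317, 0.2024]
tool_rot: [0.019, 1.0, -0.001, 0.0]
ft_force: [0.1, 0.7, 1.1]
grip_width: 0.0
gripper_force: 0.0
```

>>> {"name": "drive_tool", "arguments": {
  "series": [
    {"offset": [-13, -35.5, 0], "turn": [0, 0, 0], "grip": 0},
    {"offset": [-13, -35.5, 0], "turn": [0, 0, 0], "grip": 0},
    {"offset": [-13, -35.5, 0], "turn": [0, 0, 0], "grip": 0},
    {"offset": [-13, -35.5, 0], "turn": [0, 0, 0], "grip": 0},
    {"offset": [-13, -35.5, 0], "turn": [0, 0, 0], "grip": 0},
    {"offset": [-13, -35.5, 0], "turn": [0, 0, 0], "grip": 0},
    {"offset": [-13, -35.5, 0], "turn": [0, 0, 0], "grip": 0},
    {"offset": [-13, -35.5, 0], "turn": [0, 0, 0], "grip": 0}
  ]
}}

```text
time_s: 2.1
eef_pos: [0.3739, -0.1516, 0.2025]
tool_rot: [0.016, 1.0, 0.0, 0.0]
ft_force: [1.0, 1.0, 0.4]
grip_width: -0.0002
gripper_force: 0.0
```

>>> {"name": "drive_tool", "arguments": {
  "series": [
    {"offset": [-12, -34.5, 0], "turn": [0, 0, 0], "grip": 0},
    {"offset": [0, 0, 0], "turn": [0, 0, 0], "grip": 0},
    {"offset": [0, 0, 0], "turn": [0, 0, 0], "grip": 0}
  ]
}}

```text
time_s: 2.35
eef_pos: [0.3848, -0.1858, 0.2021]
tool_rot: [0.017, 1.0, 0.0, -0.0]
ft_force: [0.3, -0.1, -1.2]
grip_width: -0.0001
gripper_force: 0.0
```

```bash
python3 - <<'E'
from plant import monitor, eyes
from h import *
o=monitor.get_obs(); print(o['time_s'],o['eef_pos'],o['q'].round(2) if hasattr(o['q'],'round') else o['q'])
c=eyes.get_calibration('wrist');p,d=eyes.camera('wrist');np.savez('wrist.npz',p=p,d=d,**c);cv2.imwrite('pics/w1.png',p[:,:,::-1])
E
```

```text
2.35 [ 0.38479905 -0.18577054  0.20212232] [-0.45  0.04  2.03  0.    1.07 -1.99]
```

View pics/w1.png

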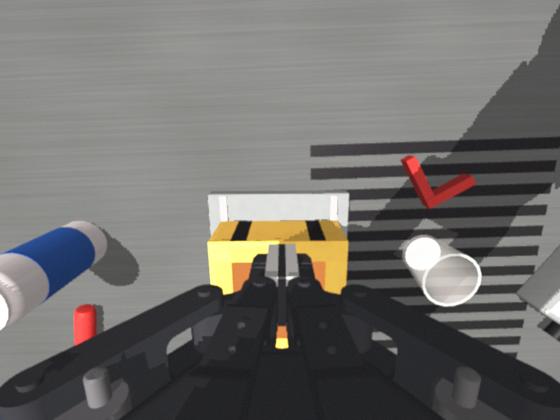

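The wrist view shows the hood's robot-facing wall at rows 222–240, columns 210–346. The fingers, at column 282, are nearly centred on it. Next I measure the wall's plane.

```bash
python3 - <<'E'
from h import *
p,d,K,T=load('wrist');W=world(d,K,T)
q=W[205:262,200:360].reshape(-1,3)
m=(q[:,2]>.03)&(q[:,2]<.08)&(q[:,0]>.4)&(q[:,0]<.47); q=q[m]
f=np.polyfit(q[:,1],q[:,0],1); print(len(q),np.percentile(q[:,0],[5,50,95]),'slope',f,'y',q[:,1].min(),q[:,1].max())
E
```

```text
1893 [0.42981079 0.43168301 0.43340849] slope [0.02608496 0.43656057] y -0.261628849428475 -0.12142510521618444
```

>>> {"name": "drive_tool", "arguments": {
  "series": [
    {"offset": [0, -3, 38], "turn": [0, 0, 0], "grip": 0},
    {"offset": [0, -2, 38], "turn": [0, 0, 0], "grip": 0},
    {"offset": [0, 0, 38], "turn": [0, 0, 0], "grip": 0},
    {"offset": [0, 0, 38], "turn": [0, 0, 0], "grip": 0},
    {"offset": [0, 0, 5], "turn": [0, 0, 0], "grip": 0},
    {"offset": [-10, 0, 0], "turn": [0, 0, 0], "grip": 0},
    {"offset": [-10, 0, 0], "turn": [0, 0, 0], "grip": 0},
    {"offset": [-8, 0, 0], "turn": [0, 0, 0], "grip": 0}
  ]
}}

```text
time_s: 3.07
eef_pos: [0.416, -0.191, 0.048]
tool_rot: [0.015, 1.0, -0.001, 0.002]
ft_force: [0.3, 0.2, 0.6]
grip_width: 0.0002
gripper_force: 0.0
```

>>> {"name": "drive_tool", "arguments": {
  "series": [
    {"offset": [-8, 0, 0], "turn": [0, 0, 0], "grip": 0},
    {"offset": [-10, 0, 0], "turn": [0, 0, 0], "grip": 0},
    {"offset": [-12, 0, 0], "turn": [0, 0, 0], "grip": 0},
    {"offset": [-12, 0, 0], "turn": [0, 0, 0], "grip": 0},
    {"offset": [-12, 0, 0], "turn": [0, 0, 0], "grip": 0}
  ]
}}

```text
time_s: 3.48
eef_pos: [0.4678, -0.1921, 0.0459]
tool_rot: [0.015, 1.0, -0.0, 0.0]
ft_force: [-4.1, 0.8, 2.3]
grip_width: 0.0004
gripper_force: 1.9
```

Contact: about 4 N, so the hood is sliding. I'll push the remaining ~60 mm.

>>> {"name": "drive_tool", "arguments": {
  "series": [
    {"offset": [-12, 0, 0], "turn": [0, 0, 0], "grip": 0},
    {"offset": [-12, 0, 0], "turn": [0, 0, 0], "grip": 0},
    {"offset": [-10, 0, 0], "turn": [0, 0, 0], "grip": 0},
    {"offset": [-8, 0, 0], "turn": [0, 0, 0], "grip": 0},
    {"offset": [-6, 0, 0], "turn": [0, 0, 0], "grip": 0},
    {"offset": [-5, 0, 0], "turn": [0, 0, 0], "grip": 0},
    {"offset": [0, 0, 0], "turn": [0, 0, 0], "grip": 0}
  ]
}}

```text
time_s: 4.07
eef_pos: [0.5208, -0.1939, 0.0456]
tool_rot: [0.015, 1.0, -0.0, 0.001]
ft_force: [-0.7, -0.2, -0.5]
grip_width: 0.0001
gripper_force: 0.0
```

>>> {"name": "drive_tool", "arguments": {
  "series": [
    {"offset": [-3, 0, 0], "turn": [0, 0, 0], "grip": 0},
    {"offset": [-3, 0, 0], "turn": [0, 0, 0], "grip": 0},
    {"offset": [0, 0, 0], "turn": [0, 0, 0], "grip": 0}
  ]
}}

```text
time_s: 4.32
eef_pos: [0.5258, -0.194, 0.0456]
tool_rot: [0.015, 1.0, -0.0, 0.0]
ft_force: [-1.2, 1.0, 0.0]
grip_width: 0.0004
gripper_force: 0.3
```

>>> {"name": "drive_tool", "arguments": {
  "series": [
    {"offset": [-2, 0, 0], "turn": [0, 0, 0], "grip": 0},
    {"offset": [-2, 0, 0], "turn": [0, 0, 0], "grip": 0},
    {"offset": [-1, 0, 0], "turn": [0, 0, 0], "grip": 0}
  ]
}}

```text
time_s: 4.57
eef_pos: [0.5272, -0.1938, 0.0453]
tool_rot: [0.015, 1.0, 0.0, -0.003]
ft_force: [-16.0, -2.3, 10.8]
grip_width: -0.0001
gripper_force: 8.3
```

>>> {"name": "drive_tool", "arguments": {
  "series": [
    {"offset": [-1.5, 0, 0], "turn": [0, 0, 0], "grip": 0},
    {"offset": [-1.5, 0, 0], "turn": [0, 0, 0], "grip": 0}
  ]
}}

```text
time_s: 4.73
eef_pos: [0.527, -0.1935, 0.0448]
tool_rot: [0.015, 1.0, 0.001, -0.006]
ft_force: [-27.5, -3.1, 18.8]
grip_width: 0.0
gripper_force: 13.9
```

>>> {"name": "drive_tool", "arguments": {
  "series": [
    {"offset": [10, 0, 0], "turn": [0, 0, 0], "grip": 0},
    {"offset": [20, 0, 0], "turn": [0, 0, 0], "grip": 0},
    {"offset": [15, 0, -10], "turn": [0, 0, 0], "grip": 0},
    {"offset": [0, 0, -35], "turn": [0, 0, 0], "grip": 0},
    {"offset": [0, 0, -40], "turn": [0, 0, 0], "grip": 0},
    {"offset": [0, 0, -40], "turn": [0, 0, 0], "grip": 0},
    {"offset": [0, 0, -35], "turn": [0, 0, 0], "grip": 0},
    {"offset": [0, 0, 0], "turn": [0, 0, 0], "grip": 0}
  ]
}}

```text
time_s: 5.4
eef_pos: [0.4931, -0.1945, 0.2132]
tool_rot: [0.015, 1.0, -0.002, 0.006]
ft_force: [1.8, 0.1, 1.1]
grip_width: 0.0003
gripper_force: 0.0
```

>>> {"name": "drive_tool", "arguments": {
  "series": [
    {"offset": [-8, 37, 0], "turn": [0, 0, 0], "grip": 48},
    {"offset": [-8, 37, 0], "turn": [0, 0, 0], "grip": 48},
    {"offset": [-8, 37, 0], "turn": [0, 0, 0], "grip": 48},
    {"offset": [-8, 37, 0], "turn": [0, 0, 0], "grip": 48},
    {"offset": [-8, 37, 0], "turn": [0, 0, 0], "grip": 48},
    {"offset": [-8, 37, 0], "turn": [0, 0, 0], "grip": 48},
    {"offset": [-8, 37, 0], "turn": [0, 0, 0], "grip": 48},
    {"offset": [-8, 37, 0], "turn": [0, 0, 0], "grip": 48}
  ]
}}

```text
time_s: 6.07
eef_pos: [0.5623, 0.1033, 0.2058]
tool_rot: [0.015, 1.0, 0.0, 0.001]
ft_force: [0.7, 0.3, 1.2]
grip_width: 0.048
gripper_force: 0.0
```

>>> {"name": "drive_tool", "arguments": {
  "series": [
    {"offset": [0, 0, 0], "turn": [0, 0, 6.4], "grip": 48},
    {"offset": [0, 0, 0], "turn": [0, 0, 6.4], "grip": 48},
    {"offset": [0, 0, 0], "turn": [0, 0, 6.4], "grip": 48},
    {"offset": [0, 0, 0], "turn": [0, 0, 6.4], "grip": 48},
    {"offset": [0, 0, 0], "turn": [0, 0, 6.4], "grip": 48},
    {"offset": [0, 0, 0], "turn": [0, 0, 0], "grip": 48}
  ]
}}

```text
time_s: 6.57
eef_pos: [0.5621, 0.1014, 0.2056]
tool_rot: [0.293, 0.956, 0.0, 0.001]
ft_force: [0.6, 1.5, -0.4]
grip_width: 0.0485
gripper_force: 0.0
```

```bash
python3 - <<'E'
from plant import monitor, eyes
from h import *
from scipy.spatial.transform import Rotation as R
o=monitor.get_obs(); M=R.from_quat(o['tool_rot']).as_matrix(); print(o['time_s'],o['eef_pos'],np.round(M,4).tolist(),o['grip_width'])
for n in('wrist','scene','side'):
    c=eyes.get_calibration(n);p,d=eyes.camera(n);np.savez(n+'2.npz',p=p,d=d,**c);cv2.imwrite(f'pics/{n}2.png',p[:,:,::-1])
    p,d,K,T=load(n+'2');W=world(d,K,T); hsv=cv2.cvtColor(p,cv2.COLOR_RGB2HSV); H,S=hsv[...,0],hsv[...,1]
    m=(H>45)&(H<85)&(S>120)&(W[...,2]>.05)&(W[...,2]<.08)&(d>0)&(W[...,0]<.7)
    k,l,s,cc=cv2.connectedComponentsWithStats(m.astype(np.uint8))
    for i in range(1,k):
        if s[i,4]>30: q=W[(l==i)&(W[...,2]>.061)]; print(n,s[i,4],cc[i].round(),(q.min(0)/2+q.max(0)/2).round(4),np.median(q,0).round(4))
    m=(W[...,0]>.45)&(W[...,0]<.72)&(W[...,1]>-.33)&(W[...,1]<-.06)&(d>0)&(W[...,2]>.084)&(W[...,2]<.1)
    if m.sum()>300: print(n,'hood',cv2.minAreaRect(W[m][:,:2].astype(np.float32)))
E
```

```text
6.5667 [0.5620738  0.10140208 0.20559716] [[-0.8287, 0.5597, 0.0014], [0.5597, 0.8287, 0.0005], [-0.0009, 0.0012, -1.0]] 0.048511484248572954
wrist 477 [338. 117.] [0.5342 0.1879 0.067 ] [0.5339 0.1873 0.0699]
wrist 531 [400. 117.] [0.5685 0.2391 0.0669] [0.5678 0.2381 0.0699]
wrist hood ((0.6045449376106262, -0.19555234909057617), (0.14232613146305084, 0.13145391643047333), 88.52848815917969)
scene 63 [332. 242.] [0.5347 0.1899 0.0663] [0.5353 0.1923 0.0667]
scene 67 [337. 258.] [0.5691 0.2414 0.0659] [0.5698 0.2431 0.0664]
scene hood ((0.6033894419670105, -0.194516122341156), (0.14655710756778717, 0.13424484431743622), 87.79197692871094)
side 101 [232. 270.] [0.5333 0.1896 0.0666] [0.533  0.1909 0.068 ]
side 112 [205. 277.] [0.5683 0.2414 0.0664] [0.567  0.2422 0.0681]
side hood ((0.6056495308876038, -0.19338324666023254), (0.14488549530506134, 0.13463802635669708), 89.11647033691406)
```

View pics/wrist2.png

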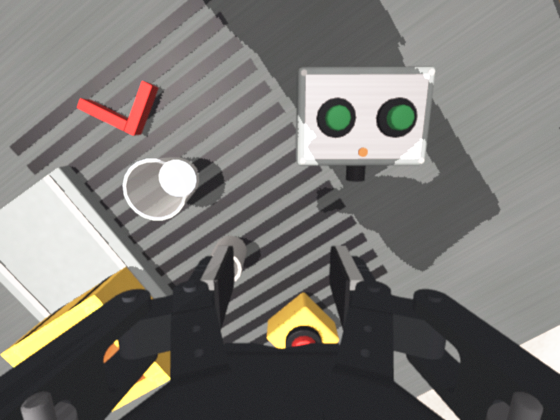

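View pics/side2.png

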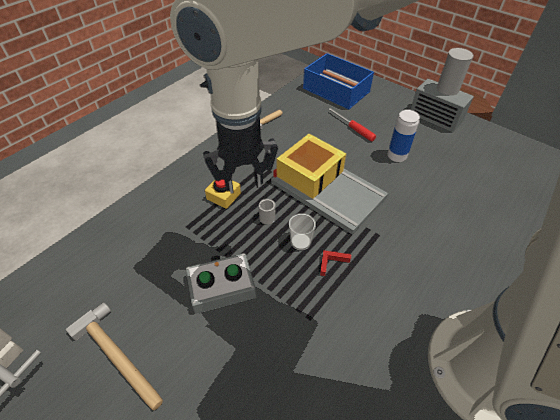

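The hood is home: its top centre is at x≈0.605, against the red stop. In the wrist view the green caps are at (338,117) and (400,117), and the row matches the tool's y axis to within 0.3°. I'll move over the station and lower to just above the caps.

>>> {"name": "drive_tool", "arguments": {
  "series": [
    {"offset": [24.2, 29.4, 0], "turn": [0, 0, 0], "grip": 52},
    {"offset": [24.2, 29.4, 0], "turn": [0, 0, 0], "grip": 52},
    {"offset": [24.2, 29.4, 0], "turn": [0, 0, 0], "grip": 52},
    {"offset": [0, 0, 0], "turn": [0, 0, 0], "grip": 52},
    {"offset": [0, 0, 35], "turn": [0, 0, 0], "grip": 52},
    {"offset": [0, 0, 35], "turn": [0, 0, 0], "grip": 52},
    {"offset": [0, 0, 35], "turn": [0, 0, 0], "grip": 52},
    {"offset": [0, 0, 15], "turn": [0, 0, 0], "grip": 52}
  ]
}}

```text
time_s: 7.38
eef_pos: [0.5479, 0.2139, 0.0815]
tool_rot: [0.289, 0.957, -0.001, -0.002]
ft_force: [-1.3, 0.0, 0.6]
grip_width: 0.0519
gripper_force: 0.0
```

>>> {"name": "drive_tool", "arguments": {
  "series": [
    {"offset": [0, 0, 5], "turn": [0, 0, 0], "grip": 52},
    {"offset": [0, 0, 0], "turn": [0, 0, 0], "grip": 52},
    {"offset": [0, 0, 0], "turn": [0, 0, 0], "grip": 52}
  ]
}}

```text
time_s: 7.63
eef_pos: [0.551, 0.2149, 0.0815]
tool_rot: [0.29, 0.957, 0.0, 0.001]
ft_force: [-0.6, 1.2, -0.1]
grip_width: 0.052
gripper_force: 0.0
```

```bash
python3 - <<'E'
from plant import monitor, eyes
from h import *
from scipy.spatial.transform import Rotation as R
o=monitor.get_obs(); M=R.from_quat(o['tool_rot']).as_matrix(); print(o['time_s'],o['eef_pos'],np.round(M,4).tolist(),o['grip_width'])
D=np.array([.5513,.2151,.065])-o['eef_pos']; print('tool delta',(M.T@D*1e3).round(1))
a=[]
for n,(u,v) in {'scene':(335,245),'side':(220,268)}.items():
    p,d=eyes.camera(n); a.append(cv2.resize(p[v-50:v+50,u-65:u+65],(390,300),interpolation=cv2.INTER_CUBIC))
cv2.imwrite('pics/near.png',np.hstack(a)[:,:,::-1])
E
```

```text
7.6333 [0.55102119 0.21494597 0.08150291] [[-0.832, 0.5548, 0.0012], [0.5548, 0.832, 0.0005], [-0.0007, 0.0011, -1.0]] 0.05197027782187428
tool delta [-0.1  0.3 16.5]
```

View pics/near.png

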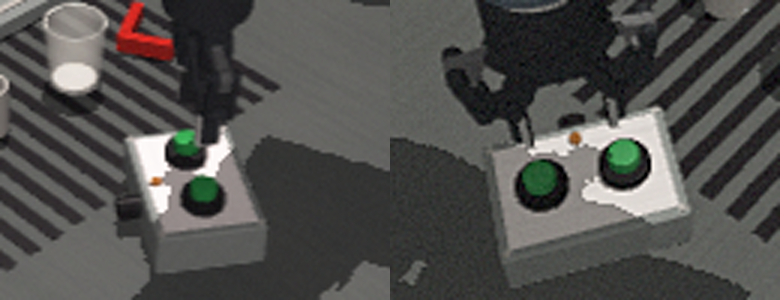

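```bash
python3 - <<'E'
from h import *
p,d,K,T=load('side')
for z in(.081,.087,.093):
  for u,v in((200.7,264.7),(229.3,258.7)): print(z,plane(u,v,z,K,T).round(4))
E
```

```text
0.081 [0.5872 0.2306 0.081 ]
0.081 [0.5501 0.1801 0.081 ]
0.087 [0.5838 0.2326 0.087 ]
0.087 [0.5469 0.1825 0.087 ]
0.093 [0.5803 0.2346 0.093 ]
0.093 [0.5438 0.1849 0.093 ]
```

```bash
python3 - <<'E'
from plant import eyes
from h import *
a=[]
for n,(u,v) in {'scene':(335,240),'side':(218,265)}.items():
    p,d=eyes.camera(n);c=eyes.get_calibration(n);W=world(d,c['mtx'],c['T'])
    m=(d>0)&(abs(W[...,0]-.551)<.08)&(abs(W[...,1]-.215)<.08)&(W[...,2]>.074)&(W[...,2]<.1)
    k,l,s,cc=cv2.connectedComponentsWithStats(m.astype(np.uint8))
    for i in range(1,k):
        if s[i,4]>6: q=W[l==i]; print(n,s[i,4],cc[i].round(),np.median(q,0).round(4),q.min(0).round(4),q.max(0).round(4))
    a.append(cv2.resize(p[v-25:v+25,u-33:u+33],(396,300),interpolation=cv2.INTER_CUBIC))
cv2.imwrite('pics/near2.png',np.hstack(a)[:,:,::-1])
E
```

```text
(no output)
```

View pics/near2.png

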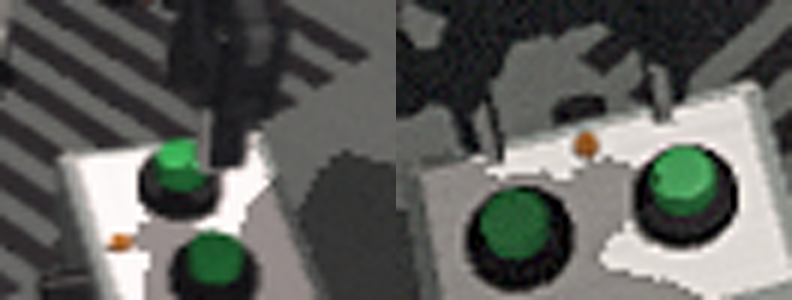

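Both fingertips end above and short of the caps in the side view (crop (495,158) and (662,120)). I'll check their depth.

```bash
python3 - <<'E'
from plant import eyes, monitor
from h import *
print(monitor.get_obs()['eef_pos'])
for n in('scene','side'):
    p,d=eyes.camera(n);c=eyes.get_calibration(n);W=world(d,c['mtx'],c['T'])
    m=(d>0)&(abs(W[...,0]-.551)<.06)&(abs(W[...,1]-.215)<.06)&(W[...,2]>.072)&(W[...,2]<.13)
    v,u=np.nonzero(m); print(n,m.sum())
    for i in np.argsort(W[m][:,2])[:12]: print(u[i],v[i],W[v[i],u[i]].round(3))
p0=p;
for u,v in((201,264),(201,266),(229,258),(229,260)): print(u,v,d[v,u],W[v,u].round(3))
E
```

```text
[0.55123111 0.21514798 0.08213989]
scene 56
332 229 [0.536 0.189 0.11 ]
340 243 [0.564 0.242 0.112]
341 243 [0.563 0.245 0.113]
331 229 [0.54  0.189 0.113]
337 243 [0.573 0.24  0.115]
338 243 [0.571 0.242 0.115]
330 228 [0.542 0.187 0.116]
331 228 [0.54  0.189 0.116]
334 228 [0.534 0.195 0.116]
343 242 [0.56  0.248 0.116]
336 243 [0.576 0.239 0.117]
333 227 [0.534 0.19  0.117]
side 45
227 258 [0.538 0.195 0.113]
226 254 [0.546 0.189 0.114]
202 267 [0.56  0.245 0.117]
229 260 [0.529 0.197 0.117]
230 260 [0.528 0.196 0.117]
200 267 [0.563 0.248 0.118]
228 260 [0.53  0.199 0.119]
201 267 [0.561 0.247 0.119]
202 266 [0.56  0.244 0.12 ]
201 266 [0.561 0.246 0.121]
231 257 [0.529 0.191 0.122]
228 259 [0.53  0.199 0.122]
201 264 0.80064327 [0.559 0.246 0.13 ]
201 266 0.8089193 [0.561 0.246 0.121]
229 258 0.8163982 [0.528 0.197 0.125]
229 260 0.82314134 [0.529 0.197 0.117]
```

The tips sit at about z≈0.11 directly above the caps, at (0.535,0.192) and (0.565,0.243). I'll lower in steps and watch the force.

>>> {"name": "drive_tool", "arguments": {
  "series": [
    {"offset": [0, 0, 4], "turn": [0, 0, 0], "grip": 52},
    {"offset": [0, 0, 4], "turn": [0, 0, 0], "grip": 52},
    {"offset": [0, 0, 4], "turn": [0, 0, 0], "grip": 52},
    {"offset": [0, 0, 0], "turn": [0, 0, 0], "grip": 52}
  ]
}}

```text
time_s: 8.27
eef_pos: [0.5495, 0.2145, 0.0675]
tool_rot: [0.29, 0.957, -0.0, -0.001]
ft_force: [-0.5, -0.1, -0.3]
grip_width: 0.0517
gripper_force: 0.0
```

>>> {"name": "drive_tool", "arguments": {
  "series": [
    {"offset": [0, 0, 4], "turn": [0, 0, 0], "grip": 52},
    {"offset": [0, 0, 4], "turn": [0, 0, 0], "grip": 52},
    {"offset": [0, 0, 0], "turn": [0, 0, 0], "grip": 52}
  ]
}}

```text
time_s: 8.52
eef_pos: [0.5496, 0.2146, 0.0596]
tool_rot: [0.29, 0.957, -0.0, -0.001]
ft_force: [1.0, -0.6, -0.2]
grip_width: 0.052
gripper_force: 0.0
```

```bash
python3 - <<'E'
from plant import eyes, monitor
from h import *
print(monitor.get_obs()['eef_pos'])
a=[]
for n,(u,v) in {'scene':(335,245),'side':(218,268)}.items():
    p,d=eyes.camera(n);c=eyes.get_calibration(n);W=world(d,c['mtx'],c['T'])
    m=(d>0)&(abs(W[...,0]-.551)<.06)&(abs(W[...,1]-.215)<.06)&(W[...,2]>.075)&(W[...,2]<.12)
    v_,u_=np.nonzero(m); print(n,m.sum())
    for i in np.argsort(W[m][:,2])[:8]: print(u_[i],v_[i],W[v_[i],u_[i]].round(3))
    a.append(cv2.resize(p[v-25:v+25,u-33:u+33],(396,300),interpolation=cv2.INTER_CUBIC))
cv2.imwrite('pics/near3.png',np.hstack(a)[:,:,::-1])
E
```

```text
[0.54964956 0.21457529 0.05961441]
scene 103
332 235 [0.535 0.19  0.09 ]
331 235 [0.538 0.189 0.091]
333 234 [0.531 0.19  0.091]
341 249 [0.561 0.245 0.091]
336 249 [0.571 0.236 0.091]
333 235 [0.535 0.193 0.091]
330 235 [0.541 0.188 0.092]
334 234 [0.531 0.193 0.092]
side 88
231 266 [0.527 0.196 0.094]
204 268 [0.567 0.237 0.096]
200 271 [0.568 0.247 0.096]
203 273 [0.559 0.247 0.097]
229 265 [0.531 0.199 0.098]
204 272 [0.559 0.244 0.098]
230 266 [0.527 0.199 0.098]
230 265 [0.529 0.197 0.098]
```

View pics/near3.png

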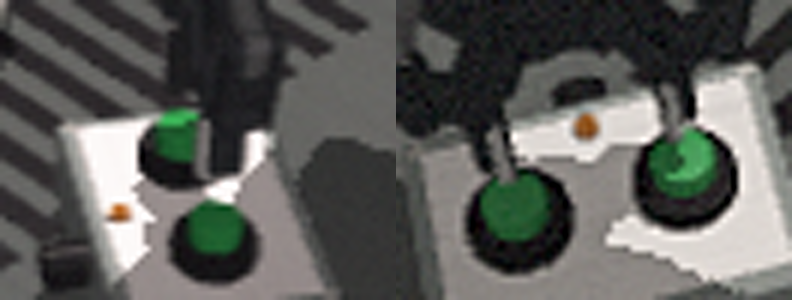

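Tips now look about 20–25 mm above the caps and aligned with both. I'll continue down.

>>> {"name": "drive_tool", "arguments": {
  "series": [
    {"offset": [-1, 0, 4], "turn": [0, 0, 0], "grip": 52},
    {"offset": [0, 0, 4], "turn": [0, 0, 0], "grip": 52},
    {"offset": [0, 0, 4], "turn": [0, 0, 0], "grip": 52},
    {"offset": [0, 0, 0], "turn": [0, 0, 0], "grip": 52}
  ]
}}

```text
time_s: 8.95
eef_pos: [0.5504, 0.214, 0.0476]
tool_rot: [0.29, 0.957, -0.0, -0.001]
ft_force: [0.0, 0.4, -0.3]
grip_width: 0.0521
gripper_force: 0.0
```

>>> {"name": "drive_tool", "arguments": {
  "series": [
    {"offset": [0, 0, 3], "turn": [0, 0, 0], "grip": 52},
    {"offset": [0, 0, 0], "turn": [0, 0, 0], "grip": 52}
  ]
}}

```text
time_s: 9.12
eef_pos: [0.5508, 0.2142, 0.0451]
tool_rot: [0.29, 0.957, -0.0, -0.0]
ft_force: [-0.5, 0.1, 0.5]
grip_width: 0.0522
gripper_force: 0.0
```

>>> {"name": "drive_tool", "arguments": {
  "series": [
    {"offset": [0, 0, 3], "turn": [0, 0, 0], "grip": 52},
    {"offset": [0, 0, 0], "turn": [0, 0, 0], "grip": 52}
  ]
}}

```text
time_s: 9.28
eef_pos: [0.5508, 0.2142, 0.0422]
tool_rot: [0.29, 0.957, -0.0, -0.0]
ft_force: [-0.1, -0.4, -0.4]
grip_width: 0.0517
gripper_force: 0.0
```

```bash
python3 - <<'E'
from plant import eyes, monitor
from h import *
a=[]
for n,(u,v) in {'scene':(335,245),'side':(218,268)}.items():
    p,d=eyes.camera(n);c=eyes.get_calibration(n);W=world(d,c['mtx'],c['T'])
    hsv=cv2.cvtColor(p,cv2.COLOR_RGB2HSV)
    m=(d>0)&(abs(W[...,0]-.551)<.06)&(abs(W[...,1]-.215)<.06)&(W[...,2]>.06)&(W[...,2]<.1)&(hsv[...,1]<90)
    v_,u_=np.nonzero(m); print(n,m.sum())
    for i in np.argsort(W[m][:,2])[:8]: print(u_[i],v_[i],W[v_[i],u_[i]].round(3))
    a.append(cv2.resize(p[v-25:v+25,u-33:u+33],(396,300),interpolation=cv2.INTER_CUBIC))
cv2.imwrite('pics/near4.png',np.hstack(a)[:,:,::-1])
E
```

```text
scene 90
333 247 [0.544 0.204 0.061]
342 256 [0.557 0.247 0.065]
328 240 [0.537 0.179 0.066]
341 254 [0.56  0.245 0.073]
340 254 [0.562 0.244 0.074]
339 254 [0.564 0.242 0.074]
342 253 [0.556 0.245 0.074]
330 240 [0.541 0.189 0.075]
side 69
199 279 [0.575 0.251 0.061]
227 271 [0.54  0.2   0.065]
233 268 [0.534 0.187 0.068]
206 276 [0.565 0.239 0.068]
233 269 [0.532 0.189 0.068]
231 270 [0.53  0.196 0.076]
203 277 [0.563 0.247 0.077]
204 277 [0.561 0.246 0.077]
```

View pics/near4.png

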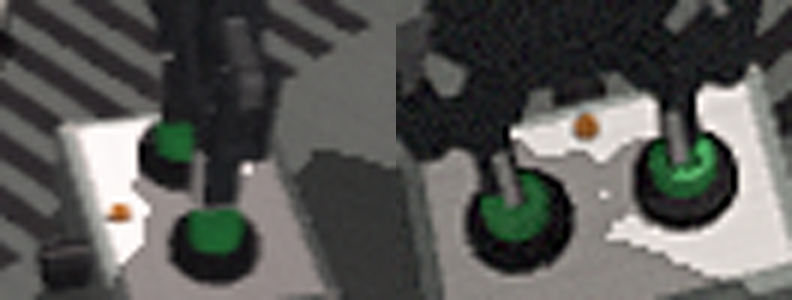

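The side view shows a fingertip centred over each cap, nearly touching (crop (512,205) and (680,165)). I'll creep down 2 mm at a time.

>>> {"name": "drive_tool", "arguments": {
  "series": [
    {"offset": [0, 0, 2], "turn": [0, 0, 0], "grip": 52},
    {"offset": [0, 0, 2], "turn": [0, 0, 0], "grip": 52},
    {"offset": [0, 0, 0], "turn": [0, 0, 0], "grip": 52}
  ]
}}

```text
time_s: 9.63
eef_pos: [0.5508, 0.2141, 0.0382]
tool_rot: [0.29, 0.957, -0.0, -0.0]
ft_force: [-1.3, -0.6, -0.0]
grip_width: 0.0521
gripper_force: 0.0
```

>>> {"name": "drive_tool", "arguments": {
  "series": [
    {"offset": [0, 0, 2], "turn": [0, 0, 0], "grip": 52},
    {"offset": [0, 0, 0], "turn": [0, 0, 0], "grip": 52}
  ]
}}

```text
time_s: 9.8
eef_pos: [0.5511, 0.2143, 0.0365]
tool_rot: [0.29, 0.957, 0.0, 0.0]
ft_force: [-0.8, 0.1, 3.1]
grip_width: 0.0522
gripper_force: 1.5
```

>>> {"name": "drive_tool", "arguments": {
  "series": [
    {"offset": [0, 0, 2], "turn": [0, 0, 0], "grip": 52},
    {"offset": [0, 0, 0], "turn": [0, 0, 0], "grip": 52}
  ]
}}

```text
time_s: 9.97
eef_pos: [0.5512, 0.2143, 0.0346]
tool_rot: [0.29, 0.957, 0.0, 0.0]
ft_force: [-0.7, 0.8, 5.1]
grip_width: 0.0517
gripper_force: 2.3
```

Contact on both: 3 N at the start, then 5 N. I'll press on to the bottom.

>>> {"name": "drive_tool", "arguments": {
  "series": [
    {"offset": [0, 0, 2], "turn": [0, 0, 0], "grip": 52},
    {"offset": [0, 0, 2], "turn": [0, 0, 0], "grip": 52},
    {"offset": [0, 0, 0], "turn": [0, 0, 0], "grip": 52}
  ]
}}

```text
time_s: 10.22
eef_pos: [0.5512, 0.2143, 0.0308]
tool_rot: [0.29, 0.957, 0.0, 0.0]
ft_force: [-0.9, -1.2, 7.7]
grip_width: 0.052
gripper_force: 4.0
```

>>> {"name": "drive_tool", "arguments": {
  "series": [
    {"offset": [0, 0, 2], "turn": [0, 0, 0], "grip": 52},
    {"offset": [0, 0, 0], "turn": [0, 0, 0], "grip": 52}
  ]
}}

```text
time_s: 10.38
eef_pos: [0.5512, 0.2143, 0.0291]
tool_rot: [0.29, 0.957, 0.0, 0.0]
ft_force: [-2.1, -1.1, 8.9]
grip_width: 0.0521
gripper_force: 4.7
```

>>> {"name": "drive_tool", "arguments": {
  "series": [
    {"offset": [0, 0, 1.5], "turn": [0, 0, 0], "grip": 52},
    {"offset": [0, 0, 0], "turn": [0, 0, 0], "grip": 52}
  ]
}}

```text
time_s: 10.55
eef_pos: [0.5513, 0.2143, 0.0288]
tool_rot: [0.29, 0.957, 0.0, 0.0]
ft_force: [-5.7, -2.4, 20.7]
grip_width: 0.0518
gripper_force: 10.2
```

>>> {"name": "drive_tool", "arguments": {
  "series": [
    {"offset": [0, 0, 1], "turn": [0, 0, 0], "grip": 52},
    {"offset": [0, 0, 0], "turn": [0, 0, 0], "grip": 52}
  ]
}}

```text
time_s: 10.72
eef_pos: [0.5513, 0.2144, 0.0287]
tool_rot: [0.29, 0.957, 0.0, 0.0]
ft_force: [-8.3, -3.0, 29.9]
grip_width: 0.0518
gripper_force: 15.1
```

Both are bottomed. Holding for about 3.3 s.

>>> {"name": "drive_tool", "arguments": {
  "series": [
    {"offset": [0, 0, 0], "turn": [0, 0, 0], "grip": 52},
    {"offset": [0, 0, 0], "turn": [0, 0, 0], "grip": 52},
    {"offset": [0, 0, 0], "turn": [0, 0, 0], "grip": 52},
    {"offset": [0, 0, 0], "turn": [0, 0, 0], "grip": 52},
    {"offset": [0, 0, 0], "turn": [0, 0, 0], "grip": 52},
    {"offset": [0, 0, 0], "turn": [0, 0, 0], "grip": 52},
    {"offset": [0, 0, 0], "turn": [0, 0, 0], "grip": 52},
    {"offset": [0, 0, 0], "turn": [0, 0, 0], "grip": 52}
  ]
}}

```text
time_s: 11.38
eef_pos: [0.5513, 0.2144, 0.0287]
tool_rot: [0.29, 0.957, 0.0, 0.0]
ft_force: [-9.1, -3.1, 30.1]
grip_width: 0.052
gripper_force: 15.2
```

>>> {"name": "drive_tool", "arguments": {
  "series": [
    {"offset": [0, 0, 0], "turn": [0, 0, 0], "grip": 52},
    {"offset": [0, 0, 0], "turn": [0, 0, 0], "grip": 52},
    {"offset": [0, 0, 0], "turn": [0, 0, 0], "grip": 52},
    {"offset": [0, 0, 0], "turn": [0, 0, 0], "grip": 52},
    {"offset": [0, 0, 0], "turn": [0, 0, 0], "grip": 52},
    {"offset": [0, 0, 0], "turn": [0, 0, 0], "grip": 52},
    {"offset": [0, 0, 0], "turn": [0, 0, 0], "grip": 52},
    {"offset": [0, 0, 0], "turn": [0, 0, 0], "grip": 52}
  ]
}}

```text
time_s: 12.05
eef_pos: [0.5513, 0.2144, 0.0287]
tool_rot: [0.29, 0.957, 0.0, 0.0]
ft_force: [-9.4, -4.1, 30.6]
grip_width: 0.052
gripper_force: 15.2
```

>>> {"name": "drive_tool", "arguments": {
  "series": [
    {"offset": [0, 0, 0], "turn": [0, 0, 0], "grip": 52},
    {"offset": [0, 0, 0], "turn": [0, 0, 0], "grip": 52},
    {"offset": [0, 0, 0], "turn": [0, 0, 0], "grip": 52},
    {"offset": [0, 0, 0], "turn": [0, 0, 0], "grip": 52},
    {"offset": [0, 0, 0], "turn": [0, 0, 0], "grip": 52},
    {"offset": [0, 0, 0], "turn": [0, 0, 0], "grip": 52},
    {"offset": [0, 0, 0], "turn": [0, 0, 0], "grip": 52},
    {"offset": [0, 0, 0], "turn": [0, 0, 0], "grip": 52}
  ]
}}

```text
time_s: 12.72
eef_pos: [0.5513, 0.2144, 0.0287]
tool_rot: [0.29, 0.957, 0.0, 0.0]
ft_force: [-9.2, -2.8, 30.2]
grip_width: 0.052
gripper_force: 15.2
```

>>> {"name": "drive_tool", "arguments": {
  "series": [
    {"offset": [0, 0, 0], "turn": [0, 0, 0], "grip": 52},
    {"offset": [0, 0, 0], "turn": [0, 0, 0], "grip": 52},
    {"offset": [0, 0, 0], "turn": [0, 0, 0], "grip": 52},
    {"offset": [0, 0, 0], "turn": [0, 0, 0], "grip": 52},
    {"offset": [0, 0, 0], "turn": [0, 0, 0], "grip": 52},
    {"offset": [0, 0, 0], "turn": [0, 0, 0], "grip": 52},
    {"offset": [0, 0, 0], "turn": [0, 0, 0], "grip": 52},
    {"offset": [0, 0, 0], "turn": [0, 0, 0], "grip": 52}
  ]
}}

```text
time_s: 13.38
eef_pos: [0.5513, 0.2144, 0.0287]
tool_rot: [0.29, 0.957, 0.0, 0.0]
ft_force: [-8.6, -3.3, 31.5]
grip_width: 0.0522
gripper_force: 15.2
```

>>> {"name": "drive_tool", "arguments": {
  "series": [
    {"offset": [0, 0, 0], "turn": [0, 0, 0], "grip": 52},
    {"offset": [0, 0, 0], "turn": [0, 0, 0], "grip": 52},
    {"offset": [0, 0, 0], "turn": [0, 0, 0], "grip": 52},
    {"offset": [0, 0, 0], "turn": [0, 0, 0], "grip": 52},
    {"offset": [0, 0, 0], "turn": [0, 0, 0], "grip": 52},
    {"offset": [0, 0, 0], "turn": [0, 0, 0], "grip": 52},
    {"offset": [0, 0, 0], "turn": [0, 0, 0], "grip": 52},
    {"offset": [0, 0, 0], "turn": [0, 0, 0], "grip": 52}
  ]
}}

```text
time_s: 14.05
eef_pos: [0.5513, 0.2144, 0.0287]
tool_rot: [0.29, 0.957, 0.0, 0.0]
ft_force: [-9.0, -3.9, 30.8]
grip_width: 0.0515
gripper_force: 15.2
```

>>> {"name": "drive_tool", "arguments": {
  "series": [
    {"offset": [0, 0, -3], "turn": [0, 0, 0], "grip": 52},
    {"offset": [0, 0, -5], "turn": [0, 0, 0], "grip": 52},
    {"offset": [0, 0, -10], "turn": [0, 0, 0], "grip": 52},
    {"offset": [0, 0, -25], "turn": [0, 0, 0], "grip": 52},
    {"offset": [0, 0, -35], "turn": [0, 0, 0], "grip": 52},
    {"offset": [0, 0, -35], "turn": [0, 0, 0], "grip": 52},
    {"offset": [0, 0, -35], "turn": [0, 0, 0], "grip": 52},
    {"offset": [0, 0, 0], "turn": [0, 0, 0], "grip": 52}
  ]
}}

```text
time_s: 14.72
eef_pos: [0.5547, 0.2156, 0.1814]
tool_rot: [0.29, 0.957, 0.003, 0.004]
ft_force: [1.4, 0.8, -0.6]
grip_width: 0.0521
gripper_force: 0.0
```

>>> {"name": "drive_tool", "arguments": {
  "series": [
    {"offset": [0, 0, 0], "turn": [0, 0, 0], "grip": 52},
    {"offset": [0, 0, 0], "turn": [0, 0, 0], "grip": 52},
    {"offset": [0, 0, 0], "turn": [0, 0, 0], "grip": 52},
    {"offset": [0, 0, 0], "turn": [0, 0, 0], "grip": 52}
  ]
}}

```text
time_s: 15.05
eef_pos: [0.55, 0.2139, 0.1725]
tool_rot: [0.29, 0.957, -0.001, -0.001]
ft_force: [-0.4, 0.3, -0.2]
grip_width: 0.052
gripper_force: 0.0
```

```bash
python3 - <<'E'
from plant import monitor, eyes
from h import *
print(monitor.get_obs()['eef_pos'],monitor.get_obs()['ft_force'])
for n in('scene','side'):
    p,d=eyes.camera(n);c=eyes.get_calibration(n);W=world(d,c['mtx'],c['T']); hsv=cv2.cvtColor(p,cv2.COLOR_RGB2HSV); H,S=hsv[...,0],hsv[...,1]
    m=(H>45)&(H<85)&(S>120)&(W[...,2]>.05)&(W[...,2]<.08)&(d>0)&(W[...,0]<.7)
    k,l,s,cc=cv2.connectedComponentsWithStats(m.astype(np.uint8))
    for i in range(1,k):
        if s[i,4]>20: q=W[(l==i)]; print(n,s[i,4],np.median(q,0).round(4),q[:,2].max())
    m=(W[...,0]>.45)&(W[...,0]<.72)&(W[...,1]>-.33)&(W[...,1]<-.06)&(d>0)&(W[...,2]>.084)&(W[...,2]<.1)
    if m.sum()>300: print(n,'hood',cv2.minAreaRect(W[m][:,:2].astype(np.float32)))
E
```

```text
[0.55002465 0.21385262 0.17251284] [-0.37671753  0.34978268 -0.16284803]
scene 59 [0.5366 0.1912 0.0656] 0.07265029618543473
scene 68 [0.5714 0.243  0.0653] 0.07010742910242329
scene hood ((0.6029322743415833, -0.19386017322540283), (0.14924409985542297, 0.13829897344112396), 88.92025756835938)
side 98 [0.5331 0.1911 0.0672] 0.07087478530597702
side 108 [0.5662 0.2425 0.0676] 0.07072945249680918
side hood ((0.6058549880981445, -0.19405610859394073), (0.14474748075008392, 0.13276487588882446), 88.66250610351562)
```

The buttons are back up, the hood is home and the arm is clear.

```bash
python3 -c "
from plant import job
print(job.close_job())"
```

```text
the job is handed in; nothing more can be done
None
```

I pushed the hood home against its stop, held both green buttons fully down together for about 3.3 s and released them, moved the arm clear and handed the job in; the interface gave no verdict.

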